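# Centre the bear on the scale and weigh it

## Task

The little bear figurine stands off-centre on the round pan of the counter scale, so the scale would read wrong. Nudge it with light taps of the fingertips until its whole foot stands inside the red ring, without gripping, lifting or toppling it, and take the hand off it; then press the green weigh key on the scale fully down with a fingertip and let it go. Leave the other things on the counter where they are.

Things in the scene. Friction and masses are not known exactly. Their poses are not given: they have to be found in the camera images.
- bear: brown bear figurine in a red shirt, 61 mm tall, 0.04 to 0.09 kg, loose. Its widest part is a dark round foot disc, 32 mm in diameter, its side 3 to 12 mm above the pan, on a rubber sole 24 mm in diameter; above that it is at most 28 mm wide. Top-heavy: pushed at the foot disc it slides, pushed more than about 20 mm up it tips. Origin: centre of the sole's underside; own z up, face to own -x
- pan_centre (a point): centre of the top face of the scale's fixed round aluminium pan (120 mm in diameter, 10 mm thick, top face 75 mm above the counter). A red ring of 25 mm inner radius, concentric with the pan, is printed on it; it is flat. Axis z is up
- scale: white counter scale, fixed, 245 mm long (x) by 180 mm wide (y), 45 mm high. Origin: on the counter, straight under the pan's centre; its -x end is the front with the display and the green key, reaching 160 mm from the origin. x and y are horizontal, z is up
- key_top (a point): centre of the top of the round green weigh key, 28 mm in diameter, in the scale's front part 115 mm to -x and 45 mm to +y of the scale's origin in the scale's own axes. It is pressed straight down
- key (a joint): travel of the weigh key: 0 released, 0.006 m fully down; it springs back, and takes about 4 N to push fully down
- rabbit: white rabbit figurine in a blue shirt, same foot as the bear, 74 mm tall, standing on the counter beside the scale (bystander). Origin: centre of its underside
- tape: roll of amber parcel tape lying flat beside the scale, 90 mm across, 45 mm high (bystander). Origin: centre of its underside
- carton: brown carton 140 x 100 x 80 mm high (bystander). Origin: centre of its underside
- mailer: flat brown carton 160 x 110 x 50 mm high (bystander). Origin: centre of its underside
- drink: green drink bottle with an orange cap, 62 mm across, 170 mm tall (bystander). Origin: centre of its underside
- penpot: amber pen pot, 72 mm across, 95 mm high, pens to 150 mm (bystander). Origin: centre of its underside
- stapler: blue and black stapler, 130 x 36 x 47 mm high (bystander). Origin: centre of its underside

How it is judged:
By the outcome, as a careful person would: the job done as asked, in the order asked, and still so for the second after the job is handed in, with the robot touching nothing.
It also fails if it takes over 40 s, if anything falls off the work surface, if the arm or the gripper's body presses on something with over 40 N, if the wrist force passes 120 N, or if a joint passes its speed limit or range.

## Robot

A 6-joint arm with a two-finger parallel gripper is mounted at the origin on the work surface. World frame = base frame: x ahead of the robot, y to its left, z up, the work surface at z = 0. Lengths are in mm, angles in degrees, forces in N, time in s.
With the tool pointing down it reaches from about 400 to 825 mm from the base axis. Payload 7 kg.
Tool frame: the origin (TCP) lies between the finger pads; the fingertips stand 11 mm ahead of it and the grasp point (between the pads) lies 8 mm behind it; z points along the fingers, y is the line along which they close (so a half turn about z gives the same grasp; the last joint's range is limited). The gripper opens to 85 mm and grips with 20 to 120 N. Pads are 22 mm wide; open, the fingers measure 114 mm over their backs; the gripper's body (76 mm by 85 mm) begins 54 mm behind the grasp point. The pads swing forward as they close: fully open they stand 13 mm farther back than shut.
Start: joints at [91.392, 20.546, 0.682, 0, -70.136, -16.507], TCP at [176.017, 651.624, 242.302] pointing down, gripper open.
Joint ranges: [-176.03, 176.03], [-82.01, 121.73], [-58.28, 71.71], [-173.87, 95.51], [-174.79, -0.11], [-173.66, 173.66]. Speed limits (degrees/s): [136.94, 136.94, 172.46, 180, 180, 180].

## Interface

Orientations are given as [roll, pitch, yaw] about the fixed x, y, z axes, in that order (R = Rz(yaw) Ry(pitch) Rx(roll)).
In Python, from cell import robot gives the robot as it stands.
- The arm moves only by the tool drive_tool, never from a script. Its argument "rows" is a list of rows, each a list of 3 entries, a list of its own where there are three numbers: the shift along the tool's x, y, z in cm, then the turn, a rotation vector about the tool's x, y, z in degrees, then the finger opening in cm, from 0 to 8.54. In form: [[[tx, ty, tz], [ax, ay, az], hand], ...]. A call has 1 to 8 rows; each row shifts and turns the commanded pose from where the row before left it, along the tool's axes as they then stand; what a row does not reach is not made up. A row lasts 1/10 s, in which the tool goes at most 50 mm and 8.59 degrees, less where a joint would pass 70% of its speed; a pose out of reach is approached as far as the arm can. A call is refused whole if a number of a shift passes 5 or a number of a turn 8.59, either way. A call with a gripper value outside its range is refused whole. The fingers move at their own pace and stop on an object; the grip force is fixed at half the most. Time passes only in rows, so rows that do not move let the fingers close. It gives the time, the measured TCP pose, the force, the opening and the grip force at its end, in the units of the state.
- robot.get_state(): the state, without advancing time (a new reading comes with each control period).
- robot.camera(name): name is "scene" or "top" or "wrist"; returns the picture (420x560x3 uint8, red, green, blue); there is no depth.
- robot.get_calibration(name): a dict with "mtx" (3x3 intrinsics, pixels), "camera_from_world" (4x4, takes a point from world to camera coordinates); the wrist camera has in their place "T_tool_cam" (4x4, takes a point from camera to tool coordinates, whose origin is the TCP and whose axes are the flange's). Camera axes: x right, y down, z forward; pixel columns grow to the right and rows downward; lengths in mm; the calibration is good to about 2 mm. A picture is of the moment at which its call begins: read the wrist's pose just before it. get_calibration takes no time and is no camera call.
- robot.sign_off(): hands the job in; it is judged then, once.
The state is a dict: "clock": time; "q": joint angles; "qd": joint speeds; "tau": joint torques, N m; "eef_pos": TCP position; "eef_rot": TCP orientation; "force": force on the tool from outside, world axes, zero at the start; "moment": the same for the moment, N m; "width": opening from 0.0 (shut) to 1.0 (fully open); "grasp_force": force on a finger pad.
Only numpy, scipy, OpenCV 4.12 (cv2) and the standard library are available. Lean on these libraries where they do the work, as an engineer would, in place of code of your own. Each camera call takes 0.05 s, during which the arm holds its last target. There are 200 camera calls.

## Working session

There is one attempt and no reset: what is moved stays moved. The work goes in short steps, Python scripts to look and compute and a tool call to move; the robot and the scene stay as the last step left them, time stands still between calls to the robot, and variables do not carry over. Pictures are saved under pics/ and viewed, at most 10 in all, crops included, and the job is handed in when it is done.

Besides the shell and the picture viewer there is one more tool, called after ">>>" as name(argument=value, ...) on one line, values as JSON. drive_tool: Moves the arm, as the interface text tells. Its arguments: {"type":"object","properties":{"rows":{"type":"array"}},"required":["rows"]}

```bash
mkdir -p pics; ls; python3 - <<'E'
from cell import robot
import cv2,numpy as np
s=robot.get_state();print(s)
for n in("scene","top"):
    im=robot.camera(n);cv2.imwrite(f"pics/{n}0.png",im[:,:,::-1])
    c=robot.get_calibration(n);print(n,c)
print(robot.get_calibration("wrist"))
E
```

```text
pics
{'clock': 0.0, 'q': array([ 9.13914946e+01,  2.05912638e+01,  6.32737114e-01, -1.89269531e-02,
       -7.01365070e+01, -1.65059698e+01]), 'qd': array([-0.09119102,  0.00676448,  0.04166354, -0.03350449, -0.10326067,
        0.11402154]), 'tau': array([ 2.33674609e-04, -5.83327675e+01,  2.93409294e+01,  6.93625823e+00,
       -6.01790263e-03, -1.78559520e-05]), 'eef_pos': array([175.92620365, 651.17985966, 241.36148709]), 'eef_rot': array([ 1.79903827e+02, -9.94371594e-03, -1.51209127e+01]), 'force': array([-0.09698567, -0.41509918,  0.71781094]), 'moment': array([ 0.00033737, -0.04712511,  0.03368732]), 'grasp_force': 0.0, 'width': 1.000223324080956}
scene {'mtx': array([[441.82748087,   0.        , 278.94927772],
       [  0.        , 441.82748087, 209.51324173],
       [  0.        ,   0.        ,   1.        ]]), 'camera_from_world': array([[-4.82750508e-01,  8.75741816e-01, -5.31215110e-03,
         2.25188840e+02],
       [ 7.35254781e-01,  4.01997166e-01, -5.45709341e-01,
        -3.15918425e+02],
       [-4.75765020e-01, -2.67347246e-01, -8.37957693e-01,
         1.365614
[... 444 characters left out ...]
438e+02],
       [ 1.02658327e-01, -7.69361968e-03, -9.94686924e-01,
         1.34301589e+03],
       [ 0.00000000e+00,  0.00000000e+00,  0.00000000e+00,
         1.00000000e+00]])}
{'mtx': array([[330.60565575,   0.        , 285.82083597],
       [  0.        , 330.60565575, 208.56402315],
       [  0.        ,   0.        ,   1.        ]]), 'T_tool_cam': array([[-3.71054200e-04, -9.65854575e-01, -2.59084548e-01,
         6.41844798e+01],
       [ 9.99999468e-01, -1.09038041e-04, -1.02568491e-03,
         1.97033788e+00],
       [ 9.62412390e-04, -2.59084791e-01,  9.65854101e-01,
        -1.32366713e+02],
       [ 0.00000000e+00,  0.00000000e+00,  0.00000000e+00,
         1.00000000e+00]])}
```

View pics/scene0.png

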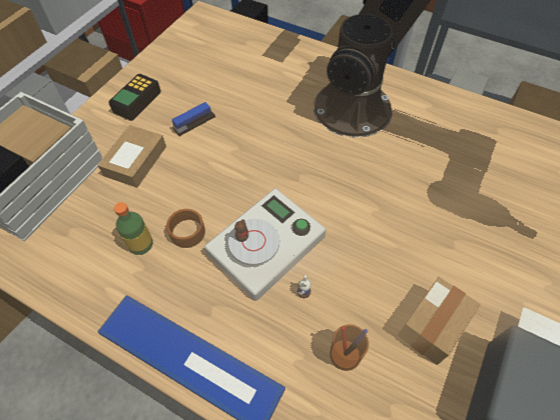

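View pics/top0.png

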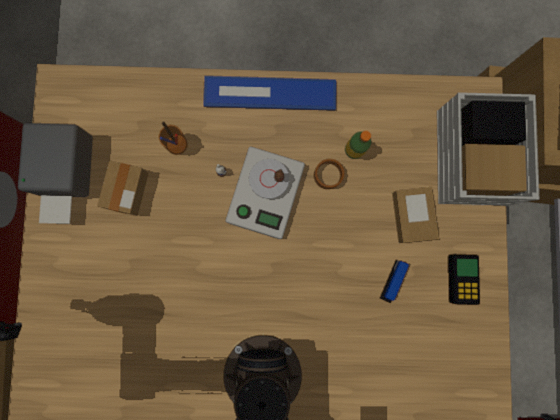

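The scene view shows the bear at about (241,230) on the pan, the ring at (254,240) and the key at (302,226). In the top view the pan centre is about (269,178), the bear foot about (278,178) and the key (243,211).

```bash
cat > h.py <<'E'
from cell import robot
import cv2,numpy as np
from scipy.spatial.transform import Rotation as R
def cam(n,s=None):
    c=robot.get_calibration(n);K=c["mtx"]
    if n!="wrist": return K,np.linalg.inv(c["camera_from_world"])
    s=s or robot.get_state();T=np.eye(4);T[:3,:3]=R.from_euler("xyz",s["eef_rot"],degrees=True).as_matrix();T[:3,3]=s["eef_pos"]
    return K,T@c["T_tool_cam"]
def w(K,T,px,z):
    d=T[:3,:3]@np.linalg.inv(K)@[px[0],px[1],1];o=T[:3,3];return o+d*(z-o[2])/d[2]
def proj(K,T,P):
    p=np.linalg.inv(T)@np.append(P,1);p=K@p[:3];return p[:2]/p[2]
E
python3 - <<'E'
from h import *
for n,L in dict(top=[("ring",(269,178),75),("bear",(278,178),80),("key",(243,211),50),("rabbit",(221,170),40)],scene=[("ring",(254,240),75),("bear",(242,239),80),("key",(302,226),50)]).items():
    K,T=cam(n)
    for a,p,z in L: print(n,a,w(K,T,p,z).round(1))
E
```

```text
top ring [582.7  -6.7  75. ]
top bear [582.5 -33.3  80. ]
top key [484.9  68.6  50. ]
top rabbit [609.8 140.   40. ]
scene ring [582.6  -1.7  75. ]
scene bear [595.9 -25.8  80. ]
scene key [481.6  72.7  50. ]
```

>>> drive_tool(rows=[[[3.3,3.3,0],[0,0,0],1.5],[[3.3,3.3,0],[0,0,0],1.5],[[3.3,3.3,0],[0,0,0],1.5],[[3.3,3.3,0],[0,0,0],1.5],[[3.3,3.3,0],[0,0,0],1.5],[[3.3,3.3,0],[0,0,0],1.5],[[3.3,3.3,0],[0,0,0],1.5],[[3.3,3.3,0],[0,0,0],1.5]])

```text
clock: 0.9
eef_pos: [362.4, 326.0, 242.2]
eef_rot: [180.0, 0.0, -15.1]
force: [0.9, 0.8, 0.5]
width: 0.176
grasp_force: 0.0
```

>>> drive_tool(rows=[[[3.3,3.3,0],[0,0,0],1.5],[[3.3,3.3,0],[0,0,0],1.5],[[3.3,3.3,0],[0,0,0],1.5],[[3.3,3.3,0],[0,0,0],1.5],[[3.3,3.3,0],[0,0,0],1.5],[[3.3,3.3,0],[0,0,0],1.5],[[3.3,3.3,0],[0,0,0],1.5],[[3.3,3.3,0],[0,0,0],1.5]])

```text
clock: 1.7
eef_pos: [548.6, 2.3, 242.2]
eef_rot: [-180.0, 0.0, -15.1]
force: [1.7, 0.8, 1.0]
width: 0.176
grasp_force: 0.0
```

>>> drive_tool(rows=[[[3.3,3.0,0],[0,0,0],1.5],[[3.1,2.9,0],[0,0,0],1.5],[[0,0,0],[0,0,8.5],1.5],[[0,0,0],[0,0,8.5],1.5],[[0,0,0],[0,0,8.5],1.5],[[0,0,0],[0,0,8.5],1.5],[[0,0,0],[0,0,8.5],1.5],[[0,0,0],[0,0,8.5],1.5]])

```text
clock: 2.5
eef_pos: [594.2, -69.5, 241.8]
eef_rot: [180.0, 0.0, -66.5]
force: [0.1, 0.0, -0.3]
width: 0.18
grasp_force: 0.0
```

>>> drive_tool(rows=[[[0,0,0],[0,0,8.5],1.5],[[0,0,0],[0,0,8.5],1.5],[[0,0,0],[0,0,8.5],1.5],[[0,0,0],[0,0,8.5],1.5],[[0,0,0],[0,0,8.5],1.5],[[0,0,0],[0,0,8.5],1.5],[[0,0,0],[0,0,8.5],1.5],[[0,0,0],[0,0,8.5],1.5]])

```text
clock: 3.3
eef_pos: [594.2, -69.4, 241.9]
eef_rot: [180.0, -0.0, -134.5]
force: [1.0, -0.5, -0.5]
width: 0.178
grasp_force: 0.0
```

>>> drive_tool(rows=[[[0,0,0],[0,0,8.5],1.5],[[0,0,0],[0,0,8.5],1.5],[[0,0,0],[0,0,8.5],1.5],[[0,0,0],[0,0,8.5],1.5],[[0,0,0],[0,0,8.5],1.5],[[0,0,0],[0,0,8.5],1.5],[[0,0,0],[0,0,8.5],1.5],[[0,0,0],[0,0,8.5],1.5]])

```text
clock: 4.1
eef_pos: [594.2, -69.4, 241.9]
eef_rot: [-180.0, -0.0, 157.5]
force: [0.1, -0.5, 0.5]
width: 0.175
grasp_force: 0.0
```

>>> drive_tool(rows=[[[0,0,0],[0,0,8.5],1.5],[[0,0,0],[0,0,8.5],1.5],[[0,0,0],[0,0,8.5],1.5],[[0,0,0],[0,0,8.5],1.5],[[0,0,0],[0,0,8.5],1.5],[[0,0,0],[0,0,8.5],1.5]])

```text
clock: 4.7
eef_pos: [595.1, -74.2, 241.8]
eef_rot: [180.0, -0.5, 107.3]
force: [-0.3, -0.4, -0.5]
width: 0.18
grasp_force: 0.0
```

```bash
python3 - <<'E'
from h import *
s=robot.get_state();print(s["eef_pos"],s["eef_rot"],s["q"])
cv2.imwrite("pics/w1.png",robot.camera("wrist")[:,:,::-1])
E
```

```text
[595.12123679 -74.15103601 241.8174761 ] [179.98734731  -0.52107043 107.32002946] [  11.21753541   13.65893471   -8.85886443   -0.56215816  -67.52598866
 -173.6824705 ]
```

View pics/w1.png

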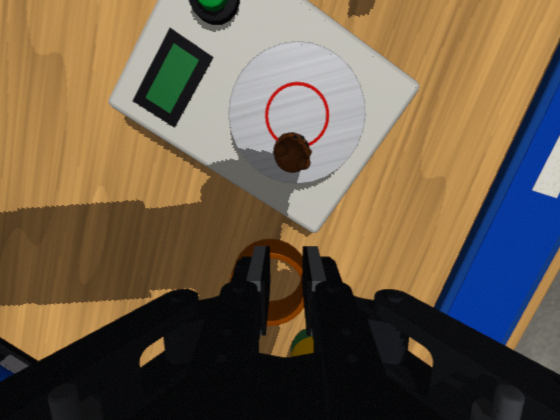

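```bash
python3 - <<'E'
from h import *
K,T=cam("wrist")
print("cam",T[:3,3].round(1))
c=w(K,T,(297,114),75);print("ring",c.round(1),"pan",w(K,T,(297.5,112.5),75).round(1),"key",w(K,T,(214,-2),50).round(1))
print("head",w(K,T,(292,152),120).round(1))
for z in(75,87,136):print(z,proj(K,T,(590,-32,z)))
K,T=cam("top");print("ring in top",proj(K,T,c))
im=cv2.imread("pics/w1.png")[80:200,220:380];cv2.imwrite("pics/w1c.png",cv2.resize(im,None,fx=5,fy=5,interpolation=cv2.INTER_CUBIC))
E
```

```text
cam [574.1 -15.4 374.8]
ring [581.2  -4.8  75. ] pan [581.3  -3.4  75. ] key [482.7  66.7  50. ]
head [585.2 -34.  120. ]
75 [296.8780265  147.28943097]
87 [297.34179785 148.26325671]
136 [299.70879513 153.23347074]
ring in top [268.32072109 178.46704126]
```

View pics/w1c.png

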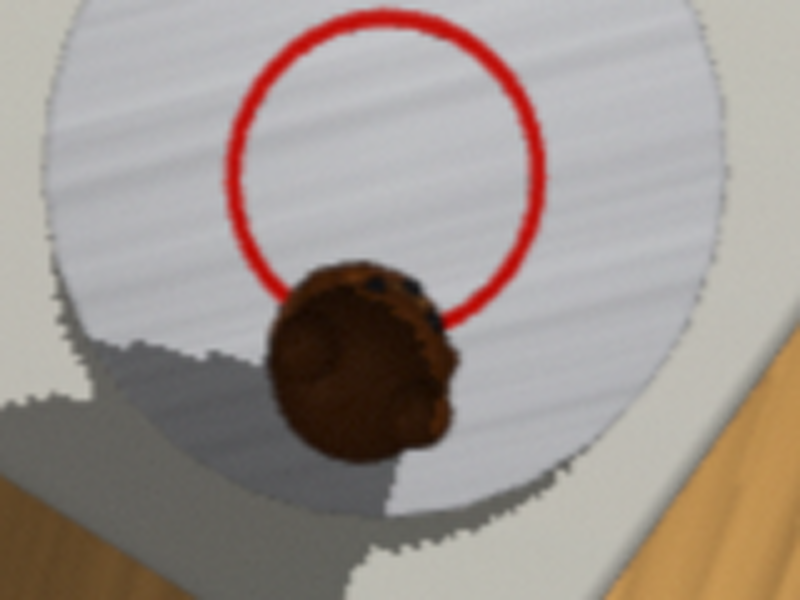

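The wrist view shows the pan centre at about (297,113) and the bear's head at (292,152). That puts the bear about 30 mm from the centre, almost straight towards world -y. Joint 6 is at its limit, so I'm turning half round to push with tool -x.

>>> drive_tool(rows=[[[0,0,0],[0,0,-8.5],1.5],[[0,0,0],[0,0,-8.5],1.5],[[0,0,0],[0,0,-8.5],1.5],[[0,0,0],[0,0,-8.5],1.5],[[0,0,0],[0,0,-8.5],1.5],[[0,0,0],[0,0,-8.5],1.5],[[0,0,0],[0,0,-8.5],1.5],[[0,0,0],[0,0,-8.5],1.5]])

```text
clock: 5.55
eef_pos: [595.2, -74.6, 241.9]
eef_rot: [179.5, -0.2, 175.7]
force: [0.4, -0.6, 0.6]
width: 0.173
grasp_force: 0.0
```

>>> drive_tool(rows=[[[0,0,0],[0,0,-8.5],1.5],[[0,0,0],[0,0,-8.5],1.5],[[0,0,0],[0,0,-8.5],1.5],[[0,0,0],[0,0,-8.5],1.5],[[0,0,0],[0,0,-8.5],1.5],[[0,0,0],[0,0,-8.5],1.5],[[0,0,0],[0,0,-8.5],1.5],[[0,0,0],[0,0,-8.5],1.5]])

```text
clock: 6.35
eef_pos: [595.3, -74.6, 241.9]
eef_rot: [179.7, 0.4, -116.3]
force: [0.1, 0.5, -0.3]
width: 0.176
grasp_force: 0.0
```

>>> drive_tool(rows=[[[0,0,0],[0,0,-8.5],1.5],[[0,0,0],[0,0,-8.5],1.5],[[0,0,0],[0,0,-8.5],1.5],[[0,0,0],[0,0,-8.5],1.5],[[0,0,0],[0,0,0],1.5]])

```text
clock: 6.85
eef_pos: [595.3, -74.6, 241.9]
eef_rot: [179.9, 0.5, -82.5]
force: [0.1, 0.4, 0.6]
width: 0.178
grasp_force: 0.0
```

>>> drive_tool(rows=[[[1.3,0.6,0],[0,0,0],1.5],[[0,0,4],[0,0,0],1.5],[[0,0,4],[0,0,0],1.5],[[0,0,4],[0,0,0],1.5],[[0,0,3.2],[0,0,0],1.5],[[0,0,0],[0,-5,0],1.5],[[0,0,0],[0,-5,0],1.5],[[0,0,0],[0,0,0],1.5]])

```text
clock: 7.65
eef_pos: [591.4, -88.9, 89.7]
eef_rot: [179.9, 10.6, -83.0]
force: [0.1, -0.7, 1.1]
width: 0.174
grasp_force: 0.0
```

```bash
python3 - <<'E'
from h import *
s=robot.get_state();print(s["eef_pos"],s["eef_rot"],s["force"])
a=robot.camera("scene")[190:290,190:310];cv2.imwrite("pics/s1.png",cv2.resize(a,None,fx=6,fy=6,interpolation=cv2.INTER_CUBIC)[:,:,::-1])
K,T=cam("scene")
for P in((581.2,-4.3,75),(584.5,-33.5,75),(584.5,-33.5,87)):print(((proj(K,T,P)-[190,190])*6+2.5).round(1))
E
```

```text
[591.39351881 -88.92147389  89.66162326] [179.92769325  10.62898251 -83.02596447] [ 0.06201654 -0.67288408  1.08497648]
[382.5 297. ]
[313.8 272. ]
[311.4 256.6]
```

View pics/s1.png

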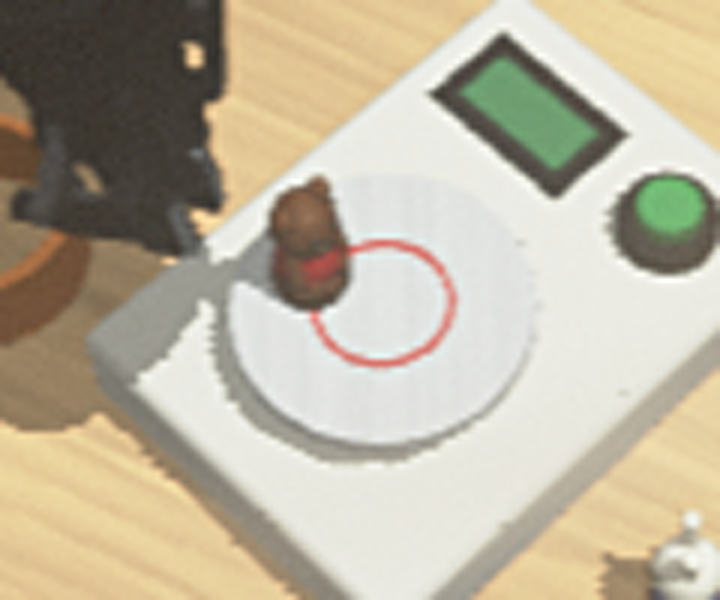

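The scene crop shows the ring centre at (383,303) and the bear's foot at about (312,275), which agrees with the estimate. The fingertips are clear on the -y side, so I'm starting the first nudge.

>>> drive_tool(rows=[[[-0.54,0,0.1],[0,0,0],1.5],[[-0.54,0,0.1],[0,0,0],1.5],[[-0.54,0,0.1],[0,0,0],1.5],[[-0.54,0,0.1],[0,0,0],1.5],[[-0.27,0,0.05],[0,0,0],1.5],[[-0.27,0,0.05],[0,0,0],1.5],[[-0.27,0,0.05],[0,0,0],1.5],[[-0.27,0,0.05],[0,0,0],1.5]])

```text
clock: 8.5
eef_pos: [586.8, -54.2, 90.2]
eef_rot: [180.0, 10.5, -82.6]
force: [-0.2, -0.6, 0.3]
width: 0.178
grasp_force: 0.2
```

>>> drive_tool(rows=[[[-0.27,0,0.05],[0,0,0],1.5],[[-0.27,0,0.05],[0,0,0],1.5],[[-0.27,0,0.05],[0,0,0],1.5],[[-0.27,0,0.05],[0,0,0],1.5],[[0,0,0],[0,0,0],1.5],[[0.5,0,-0.1],[0,0,0],1.5]])

```text
clock: 9.1
eef_pos: [585.9, -48.1, 90.2]
eef_rot: [180.0, 10.5, -82.6]
force: [0.4, -1.0, 0.5]
width: 0.176
grasp_force: 0.0
```

```bash
python3 - <<'E'
from h import *
s=robot.get_state();print(s["eef_pos"],s["eef_rot"],s["force"])
a=robot.camera("scene")[190:290,190:310];cv2.imwrite("pics/s2.png",cv2.resize(a,None,fx=6,fy=6,interpolation=cv2.INTER_CUBIC)[:,:,::-1])
K,T=cam("scene")
for y in(-20,-14,-8):print(((proj(K,T,(582.5,y,81))-[190,190])*6+[2.5,8.5]).round(1))
E
```

```text
[585.88283642 -48.08904713  90.21357391] [179.96525959  10.5105642  -82.59534946] [ 0.42439653 -1.04553693  0.52755909]
[345.1 280.9]
[358.4 287.4]
[371.7 293.9]
```

View pics/s2.png

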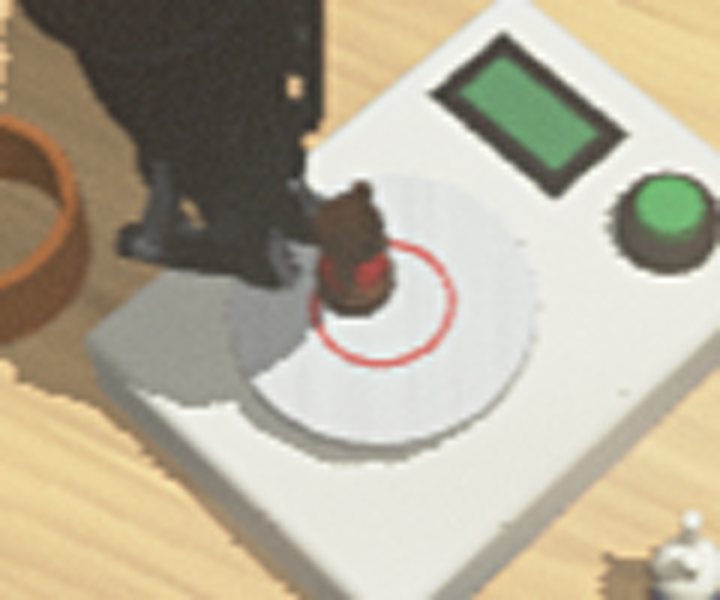

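The scene crop shows the bear upright, foot centre at about (355,278), straddling the ring on its near-hand side. It needs about 12 mm more in the same direction.

>>> drive_tool(rows=[[[-0.25,0,0.05],[0,0,0],1.5],[[-0.24,0,0.04],[0,0,0],1.5],[[-0.24,0,0.04],[0,0,0],1.5],[[-0.24,0,0.05],[0,0,0],1.5],[[-0.24,0,0.04],[0,0,0],1.5],[[-0.24,0,0.05],[0,0,0],1.5],[[-0.24,0,0.04],[0,0,0],1.5],[[0,0,0],[0,0,0],1.5]])

```text
clock: 9.95
eef_pos: [583.7, -31.1, 90.3]
eef_rot: [180.0, 10.5, -82.6]
force: [0.6, -0.3, -0.5]
width: 0.18
grasp_force: 0.0
```

>>> drive_tool(rows=[[[0.5,0,-0.1],[0,0,0],1.5],[[2,0,-0.4],[0,0,0],1.5],[[3,0,-0.6],[0,0,0],1.5],[[0,0,0],[0,5,0],1.5],[[0,0,-4],[0,5.2,0],0],[[0,0,-4],[0,0,0],0],[[0,0,-4],[0,0,0],0],[[0,0,0],[0,0,0],0]])

```text
clock: 10.75
eef_pos: [594.7, -91.6, 217.4]
eef_rot: [-179.5, 0.2, -82.6]
force: [0.7, -0.3, -0.4]
width: -0.001
grasp_force: 0.0
```

```bash
python3 - <<'E'
from h import *
s=robot.get_state();print(s["eef_pos"],s["eef_rot"],s["force"])
a=robot.camera("scene")[190:290,190:310];cv2.imwrite("pics/s3.png",cv2.resize(a,None,fx=6,fy=6,interpolation=cv2.INTER_CUBIC)[:,:,::-1])
K,T=cam("scene")
for y in(-14,-8,-4):print(((proj(K,T,(581.2,y,81))-[190,190])*6+[2.5,8.5]).round(1))
E
```

```text
[594.65513837 -91.57808216 217.35148568] [-179.45933999    0.20872575  -82.56063536] [ 0.69030202 -0.34923544 -0.41246451]
[360.1 284.9]
[373.5 291.4]
[382.4 295.7]
```

View pics/s3.png

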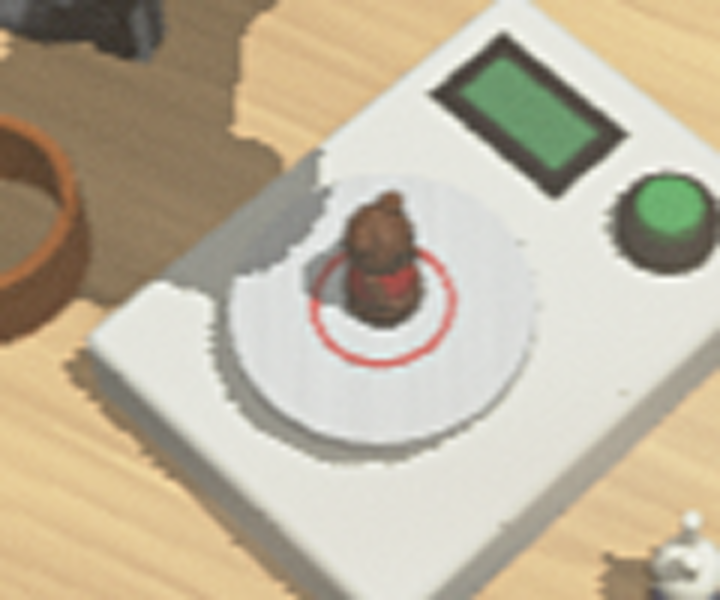

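The scene crop shows the bear upright inside the ring, foot centre at about (383,290), a few mm towards the robot from ring centre. I'll check from above with the wrist camera on the way to the key.

>>> drive_tool(rows=[[[-4,0,-0.8],[0,0,0],0],[[-4,0,-0.8],[0,0,0],0],[[-4,0,-0.8],[0,0,0],0],[[-4,0,-0.8],[0,0,0],0],[[0,0,0],[0,0,0],0]])

```text
clock: 11.3
eef_pos: [571.0, 70.6, 244.0]
eef_rot: [-180.0, 0.3, -82.4]
force: [0.0, -0.2, 0.6]
width: 0.002
grasp_force: 0.0
```

```bash
python3 - <<'E'
from h import *
s=robot.get_state();print(s["eef_pos"],s["eef_rot"])
im=robot.camera("wrist")[:,:,::-1]
K,T=cam("wrist",s);print(T[:3,3])
p=proj(K,T,(581.2,-4.3,75));q=proj(K,T,(481,68,50));print(p,q)
x,y=(p-[70,60]).astype(int);x=max(x,0);y=max(y,0);print(x,y)
a=im[y:y+120,x:x+140];cv2.imwrite("pics/w2.png",cv2.resize(a,None,fx=5,fy=5,interpolation=cv2.INTER_CUBIC))
cv2.imwrite("pics/w2f.png",im)
E
```

```text
[571.04391686  70.63499537 244.00320764] [-179.9729804     0.33501834  -82.44013254]
[577.9697838    3.42197257 375.984911  ]
[283.61333953 107.861058  ] [372.7226904  196.13403733]
213 47
```

View pics/w2.png

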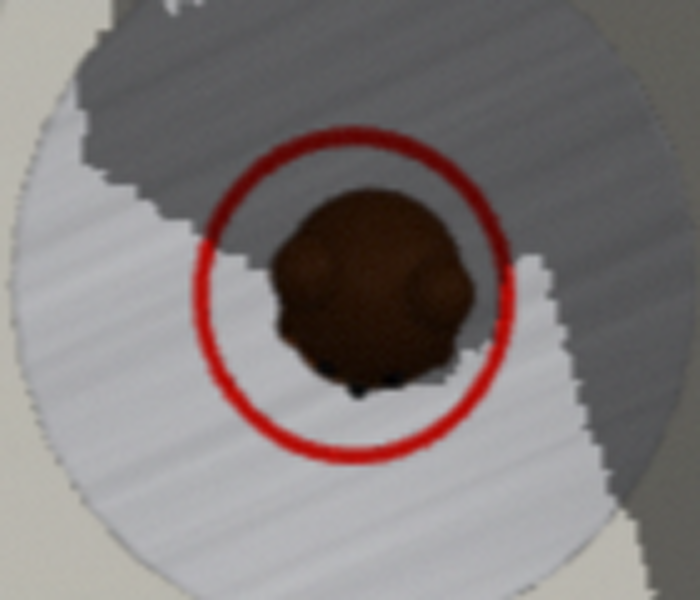

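The wrist crop shows the bear's head centred at (370,288) and the ring centre at (354,296). Allowing for parallax that is about 3 mm off centre, so the whole foot is inside. Next I'm locating the key.

```bash
python3 - <<'E'
from h import *
from scipy.optimize import least_squares
def green(im,lo,hi):
    h=cv2.cvtColor(im,cv2.COLOR_RGB2HSV);m=((h[...,0]>50)&(h[...,0]<80)&(h[...,1]>130)&(h[...,2]>60)).astype(np.uint8)
    k=np.zeros_like(m);k[lo[1]:hi[1],lo[0]:hi[0]]=1;n,l,s,c=cv2.connectedComponentsWithStats(m*k)
    i=1+s[1:,4].argmax();return c[i],s[i]
wi=cv2.imread("pics/w2f.png")[:,:,::-1].copy();a,sa=green(wi,(340,160),(410,235))
sc=cv2.imread("pics/scene0.png")[:,:,::-1].copy();b,sb=green(sc,(288,212),(318,245))
print(a,sa,b,sb)
W=cam("wrist");S=cam("scene")
r=least_squares(lambda P:np.r_[proj(*W,P)-a,(proj(*S,P)-b)],[481,68,50]);print(r.x,r.fun)
for z in(45,50,55):print(z,w(*W,a,z),w(*S,b,z))
c=wi[150:270,300:460,::-1];cv2.imwrite("pics/w3.png",cv2.resize(c,None,fx=5,fy=5))
E
```

```text
Traceback (most recent call last):
ValueError: attempt to get argmax of an empty sequence
```

View pics/w2f.png

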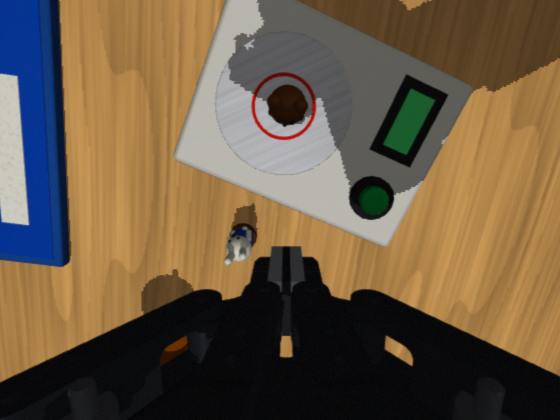

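The full wrist view shows the key cap at (374,200) in a dark collar, with the bear inside the ring and the rabbit clear at (240,240).

```bash
python3 - <<'E'
from h import *
from scipy.optimize import least_squares
W=cam("wrist");S=cam("scene")
def green(f,lo,hi,v):
    h=cv2.cvtColor(cv2.imread(f),cv2.COLOR_BGR2HSV);m=cv2.inRange(h,(45,120,v),(85,255,255));k=m*0;k[lo[1]:hi[1],lo[0]:hi[0]]=1
    y,x=np.nonzero(m*k);return np.array([x.mean(),y.mean()]),(x.min(),x.max(),y.min(),y.max())
a,ba=green("pics/w2f.png",(350,178),(398,222),30);b,bb=green("pics/scene0.png",(286,210),(318,240),60);print(a,ba,b,bb)
r=least_squares(lambda P:np.r_[proj(*W,P)-a,proj(*S,P)-b],[481,68,50]);print(r.x,r.fun)
for z in(50,55,60):print(z,w(*W,a,z).round(1),w(*S,b,z).round(1))
E
```

```text
<stdin>:6: RuntimeWarning: Mean of empty slice.
  ret = ret.dtype.type(ret / rcount)
Traceback (most recent call last):
ValueError: zero-size array to reduction operation minimum which has no identity
```

```bash
python3 - <<'E'
from h import *
from scipy.optimize import least_squares
W=cam("wrist");S=cam("scene");a=np.array([374,200]);b=np.array([301.3,224.1])
r=least_squares(lambda P:np.r_[proj(*W,P)-a,proj(*S,P)-b],[481,68,50]);print(r.x,r.fun)
for z in(50,55,60):print(z,w(*W,a,z).round(1),w(*S,b,z).round(1))
E
```

```text
[479.55403269  69.38616832  53.05433102] [ 0.03028552  0.02517928 -0.07683557  0.05928665]
50 [478.7  70.   50. ] [477.6  68.7  50. ]
55 [480.2  69.   55. ] [480.4  69.9  55. ]
60 [481.7  67.9  60. ] [483.2  71.2  60. ]
```

>>> drive_tool(rows=[[[-0.3,3,0],[0,0,0],0],[[-0.3,3,0],[0,0,0],0],[[-0.4,3,0],[0,0,0],0],[[0,0,4.5],[0,0,0],0],[[0,0,4.5],[0,0,0],0],[[0,0,4.5],[0,0,0],0],[[0,0,3.5],[0,0,0],0],[[0,0,0],[0,0,0],0]])

```text
clock: 12.15
eef_pos: [479.4, 64.7, 72.6]
eef_rot: [179.7, 0.2, -82.6]
force: [-1.7, -1.0, 4.9]
width: 0.001
grasp_force: 1.8
```

>>> drive_tool(rows=[[[0,0,0.3],[0,0,0],0],[[0,0,0.3],[0,0,0],0],[[0,0,0],[0,0,0],0]])

```text
clock: 12.45
eef_pos: [480.0, 64.8, 71.0]
eef_rot: [179.9, 0.2, -82.6]
force: [-19.5, -1.6, 53.8]
width: 0.001
grasp_force: 26.5
```

>>> drive_tool(rows=[[[0,0,-0.8],[0,0,0],0],[[0,0,-4],[0,0,0],0],[[0,0,0],[0,0,0],0]])

```text
clock: 12.75
eef_pos: [482.7, 66.0, 119.2]
eef_rot: [-179.7, 0.4, -82.6]
force: [0.9, 0.8, 0.4]
width: -0.001
grasp_force: 0.0
```

```bash
python3 - <<'E'
from h import *
s=robot.get_state();print(s["eef_pos"],s["eef_rot"],s["force"])
cv2.imwrite("pics/w4.png",robot.camera("wrist")[:,:,::-1])
a=robot.camera("scene");cv2.imwrite("pics/s4.png",a[:,:,::-1])
K,T=cam("wrist",s)
for z in(50,55,60):print(proj(K,T,(480.3,68.8,z)))
# tips
for z in(45,60):print(w(K,T,(286,255),z))
o=np.array(cv2.imread("pics/scene0.png"),int);n=a[:,:,::-1].astype(int)
d=abs(o-n).sum(2);print("key region now vs start diff",d[212:245,288:318].mean(), "green crop mean", n[218:230,296:307].mean((0,1)),o[218:230,296:307].mean((0,1)))
for nm,(x0,x1,y0,y1) in dict(rabbit=(293,315,272,300),tape=(165,207,205,250),drink=(110,155,200,255)).items():print(nm,d[y0:y1,x0:x1].mean())
E
```

```text
[482.6572567   66.04990041 119.23436783] [-179.70978617    0.36753631  -82.64307843] [0.88726573 0.82499322 0.36015626]
[286.65549995 231.19287782]
[286.63132845 233.83370768]
[286.60600964 236.59988407]
[478.35311229  87.40404446  45.        ]
[479.11021136  80.94698938  60.        ]
key region now vs start diff 59.965656565656566 green crop mean [105.79545455 150.03787879 105.51515152] [ 99.25757576 139.28030303 102.48484848]
rabbit 43.407467532467535
tape 37.66825396825397
drink 37.2420202020202
```

```bash
python3 - <<'E'
import cv2,numpy as np
w=cv2.imread("pics/w4.png");s=cv2.imread("pics/s4.png");o=cv2.imread("pics/s3.png")
a=cv2.resize(w[140:320,190:390],(440,396),interpolation=cv2.INTER_CUBIC)
b=cv2.resize(s[180:270,220:330],(352,288),interpolation=cv2.INTER_CUBIC)
c=np.zeros((396,800,3),np.uint8);c[:,:440]=a;c[:288,444:796]=b
cv2.imwrite("pics/m4.png",c)
E
```

```text
(no output)
```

View pics/m4.png

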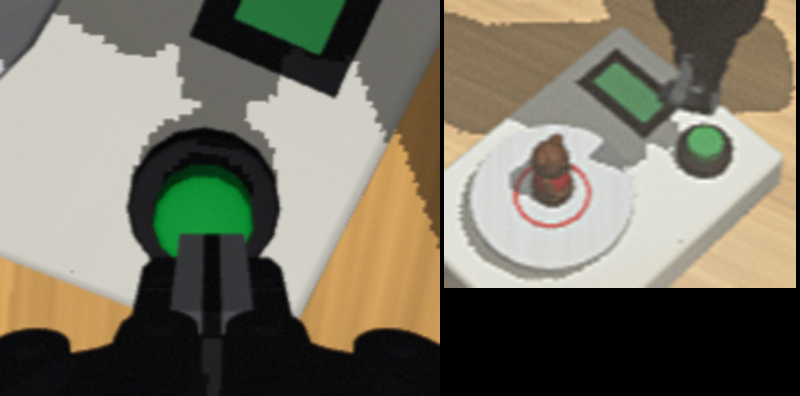

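The montage shows the key cap released, centred near (202,222) on the left side. My press was about 6 mm off towards its edge, so I'm repeating it centred in small steps and watching the force. The bear still stands in the ring.

>>> drive_tool(rows=[[[-0.45,0,0],[0,0,0],0],[[0,0,3.8],[0,0,0],0],[[0,0,0],[0,0,0],0],[[0,0,0],[0,0,0],0]])

```text
clock: 13.25
eef_pos: [478.7, 70.3, 77.0]
eef_rot: [179.7, 0.2, -82.6]
force: [-0.3, 0.2, 2.0]
width: -0.001
grasp_force: 0.7
```

>>> drive_tool(rows=[[[0,0,0.3],[0,0,0],0],[[0,0,0],[0,0,0],0]])

```text
clock: 13.45
eef_pos: [479.9, 70.9, 75.3]
eef_rot: [180.0, 0.3, -82.6]
force: [-0.6, -1.5, 2.5]
width: 0.0
grasp_force: 1.2
```

>>> drive_tool(rows=[[[0,0,0.2],[0,0,0],0],[[0,0,0],[0,0,0],0]])

```text
clock: 13.65
eef_pos: [480.0, 71.0, 73.2]
eef_rot: [-180.0, 0.3, -82.6]
force: [-0.1, -1.2, 2.7]
width: -0.0
grasp_force: 1.6
```

>>> drive_tool(rows=[[[0,0,0.2],[0,0,0],0],[[0,0,0],[0,0,0],0]])

```text
clock: 13.85
eef_pos: [480.1, 71.1, 71.9]
eef_rot: [-180.0, 0.3, -82.6]
force: [-4.8, -0.9, 12.7]
width: -0.004
grasp_force: 6.8
```

>>> drive_tool(rows=[[[0,0,0.2],[0,0,0],0],[[0,0,0],[0,0,0],0]])

```text
clock: 14.05
eef_pos: [480.2, 71.0, 71.5]
eef_rot: [-179.9, 0.3, -82.6]
force: [-11.3, -1.5, 34.2]
width: 0.0
grasp_force: 17.1
```

The force rises gently from 77 to 73 mm, then stops hard at 72 mm, so the key is bottomed out. Now I'll release it and back away.

>>> drive_tool(rows=[[[0,0,-0.5],[0,0,0],0],[[0,0,-2],[0,0,0],0],[[0,0,-4],[0,0,0],0],[[0,0,-4],[0,0,0],0],[[0,4,-3],[0,0,0],0],[[0,2,0],[0,0,0],0],[[0,0,0],[0,0,0],0]])

```text
clock: 14.75
eef_pos: [418.7, 62.5, 204.9]
eef_rot: [-179.9, 0.4, -82.6]
force: [0.6, 0.7, 0.4]
width: -0.001
grasp_force: 0.0
```

```bash
python3 - <<'E'
from h import *
s=robot.get_state();print(s["clock"],s["eef_pos"],s["force"])
n=robot.camera("scene")[:,:,::-1];o=cv2.imread("pics/s4.png")
# bear/pan shift since s4 and bystanders since start, by template matching
z=cv2.imread("pics/scene0.png")
def m(ref,b):
    x0,x1,y0,y1=b;r=cv2.matchTemplate(n[y0-8:y1+8,x0-8:x1+8],ref[y0:y1,x0:x1],cv2.TM_CCOEFF_NORMED);_,v,_,l=cv2.minMaxLoc(r);return round(v,3),l[0]-8,l[1]-8
print("bear",m(o,(242,264,218,248)),"key",m(z,(290,314,215,238)),"rabbit",m(z,(295,313,275,298)),"tape",m(z,(165,207,205,248)))
E
```

```text
14.75 [418.72258427  62.52271909 204.88759256] [0.55832608 0.67788387 0.41422779]
bear (0.961, 0, 0) key (0.999, 0, 0) rabbit (0.999, 0, 0) tape (0.999, 0, 0)
```

The bear and the bystanders haven't moved, the key is released, and the hand is clear.

```bash
python3 -c "
from cell import robot
print(robot.sign_off())"
```

```text
the job is handed in; nothing more can be done
None
```

The bear stands upright inside the red ring, about 3–5 mm off centre by my camera estimates. The weigh key was pressed fully down and let go (twice: my first press was about 6 mm off its centre and reached 54 N at the fingertips), and I handed the job in at about 15 s; the rabbit and tape had not moved, and I did not check the other bystanders.

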